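Feed a slide box through the flap of the dark hutch

TASK

Put the blue slide box away in the dark hutch: with the fingertips only, push it along the loading shelf and in through the hanging orange flap until it slides away down the chute inside, then draw back out so that the flap swings shut. Do not grasp or lift the box, keep it right way up, and leave everything else where it stands.

Things in the scene. Friction and masses are not known exactly. Their poses are not given: they have to be found in the camera images.
- hutch: Black dark-storage hutch, amber see-through roof and rear wall, with a bare metal loading shelf in front; fixed. Origin: on the table (z = 0), under the middle of the closed flap; x points inwards (the way to push), y along the flap to the left, z up. Shelf: top at z = 85 mm, 250 mm wide in front, from x = -225 mm to a lip inside at x = 46 mm. Rear wall x = 205 mm, roof top z = 194 mm.
- opening (a point): Middle of the opening's foot, at shelf height on the flap line. Opening 114 mm wide, 83 mm high under the black lintel; lintel and front panel 8 mm thick (x = -8 to 0 of the hutch). The fingers must follow the box in: its rear face has to reach about 5 to 15 mm past this point, so lean the hand back towards the robot some 40 to 45 deg, fingertips leading. Axes as the hutch.
- lip (a point): Middle of the inner end of the level shelf, 46 mm past the flap line. Beyond it a smooth chute falls at 25 deg to the rear wall: a box whose middle is some 5 to 15 mm past the lip tips and slides down by itself. Axes as the hutch.
- rails (a point): Point on the shelf midway between the outer ends of two white guide rails, 6 mm thick, 14 mm high, that lead the box to the opening: their inner faces stand 182 mm apart from here (212 mm before the flap line) to 107 mm before it, then close to 114 mm at the opening. Axes as the hutch.
- flap (a joint): Angle of the orange flap (rad): 0 = hanging shut, grows as its lower edge swings inwards, at most 1.5. Panel 106 mm wide, 79 mm long, 4 mm thick, 40 to 63 g, hung freely from a hinge at z = 167 mm above x = +2 mm of the hutch; its lower edge clears the shelf by 3 mm. Only its weight shuts it; it opens inwards only.
- slide_box: Blue closed slide box with a blank white label on top, standing loose on the loading shelf: 96 mm long (its x), 88 mm wide (its y), 34 mm high, 160 to 290 g. Origin: centre of its underside; its x axis points roughly towards the flap. It slides easily on the shelf (friction 0.17 to 0.27).
- white_box: White slide box of the same size standing on the table to the left; leave it. Origin: centre of its underside.
- oil: Small amber dropper bottle, 24 mm across, 55 mm tall, standing on a front corner of the shelf just outside the guide rail beside the opening; leave it. Origin: centre of its underside.
- mouse: Black round computer mouse, 62 mm across, 34 mm high, on a blue pad to the right; leave it. Origin: centre of its underside.
- tube_rack: Yellow tube rack 60 x 120 mm, 52 mm high, on the table to the left; leave it. Origin: centre of its underside.
- dish: Clear round dish, 86 mm across, 15 mm high, on the table to the left; leave it. Origin: centre of its underside.
There are look-alikes about, which are no part of the job. Of the things like the slide_box, leave any that is green; of the rest the larger one is meant.

How it is judged:
On the way, in this order (a step that is already met when the one before it is completed fails the run):
1. the slide box, sliding upright on the shelf, has pushed the flap open (value of joint flap above 0.4 rad and x of slide_box in the frame of hutch above -0.05 m and contact force between slide_box and flap above 0.005 N), for 0.05 s.
2. the slide box has gone right through and lies on the chute (x of slide_box in the frame of hutch between 0.1 and 0.2 m and height (world z) of slide_box below 0.075 m and angle between slide_box's own z axis and vertical below 0.6 rad), for 0.2 s.
At the end, for the whole second after the job is handed in: The blue box lies at rest and upright (tilt under 0.6 rad) on the chute inside the hutch, its origin 100 to 200 mm past the flap line, and the flap hangs shut (under 0.06 rad) (all of step 2 and value of joint flap below 0.06 rad and linear speed of slide_box below 0.02 m/s and y of slide_box in the frame of hutch between -0.06 and 0.06 m); the robot touches nothing.
It fails at once if the blue slide box is lifted (its underside's centre more than 15 mm above the shelf) (height (world z) of slide_box above 0.1 m).
It fails at once if the blue slide box is tipped up (over 0.8 rad) (angle between slide_box's own z axis and vertical above 0.8 rad).
It fails at once if a bystander (white box, bottle, mouse, tube rack, dish) is moved by more than 20 mm (distance of any of white_box, oil, mouse, tube_rack, dish from where it was at the start of the episode above 0.02 m).
It fails at once if the bottle is knocked over (angle between oil's own z axis and vertical above 0.5 rad).
It also fails if it takes over 51 s, if anything falls off the work surface, if the arm or the gripper's body presses on something with over 40 N, if the wrist force passes 120 N, or if a joint passes its speed limit or range.

ROBOT

A 6-joint arm with a two-finger parallel gripper is mounted at the origin on the work surface. World frame = base frame: x ahead of the robot, y to its left, z up, the work surface at z = 0. Lengths are in m, angles in rad, forces in N, time in s.
With the tool pointing down it reaches from about 0.25 to 0.775 m from the base axis. Payload 4 kg.
Tool frame: the origin (TCP) lies midway between the tips of the shut fingers; the grasp point (between the pads) lies robot.tcp_to_grasp behind it (robot.tcp_to_grasp is the distance from the TCP to the grasp point, in m); y points along the fingers, x is the direction in which the jaws open and shut, and the axes are right-handed (so a half turn about y gives the same grasp; the last joint's range is limited). The gripper opens to 94 mm and grips with 3 to 60 N. Pads are 16 mm wide; open, the fingers measure 119 mm over their backs; the gripper's body (75 mm by 177 mm) begins 78 mm behind the grasp point.
Start: joints at [-1.238, 0.087, 1.371, -0, 1.684, -0.103], TCP at [0.232, -0.499, 0.206] pointing down, gripper open.
Joint ranges: [-3.1, 3.1], [-0.76, 2.03], [0.27, 2.55], [-1.08, 4.22], [0.17, 2.65], [-2.57, 2.57]. Speed limits (rad/s): [2.79, 2.79, 3.14, 3.14, 3.14, 3.14].

INTERFACE

Orientations are given as [roll, pitch, yaw] about the fixed x, y, z axes, in that order (R = Rz(yaw) Ry(pitch) Rx(roll)).
In Python, from bench import robot gives the robot as it stands.
- The arm moves only by the tool arm_command, never from a script. Its argument "series" is text: rows parted by semicolons, each of 7 numbers parted by spaces: the turn, a rotation vector about the tool's x, y, z in rad, then the shift along the tool's x, y, z in m, then the finger opening in m, from 0 to 0.094. A call has 1 to 12 rows; each row shifts and turns the pose as measured when the row begins, along the tool's axes as they then stand; what a row does not reach is not made up. A row lasts 1/10 s, in which the tool goes at most 50 mm and 8.59 degrees, less where a joint would pass 70% of its speed; a pose out of reach is approached as far as the arm can. A call with a gripper value outside its range is refused whole. The fingers move at their own pace and stop on an object; the grip force is fixed at half the most. Time passes only in rows, so rows that do not move let the fingers close. It gives the time, the measured TCP pose, the force and the opening at its end, in the units of the state.
- robot.get_obs(): the state, without advancing time (a new reading comes with each control period).
- robot.snapshot(name): name is "side" or "top" or "wrist"; returns the picture (400x640x3 uint8, blue, green, red); there is no depth.
- robot.camera_params(name): a dict with "fx", "fy", "cx", "cy" (pixels), "distortion" ([k1, k2, p1, p2, k3] as OpenCV has them; the pictures are not rectified), "extrinsics" (4x4, takes a point from camera to world coordinates). Camera axes: x right, y up, looking along -z (the intrinsics and any distortion apply to the point x, -y, -z); pixel columns grow to the right and rows downward; lengths in m; the calibration is good to about 2 mm. A picture is of the moment at which its call begins: read the wrist's pose just before it. camera_params takes no time and is no camera call; for the wrist camera it gives the pose at the moment of the call.
- robot.close_job(): hands the job in, once; it reports no verdict.
Trained networks look in the newest picture that a camera, given by its name, has taken for a name from the list of things; names that differ only in an ending like _2 or _b are one class to them, and where a whole thing is asked for, a point or a joint stands for the part that bears it (a point fixed in the world has none). Each returns a list of dicts, best first, with "score" (0 to 1); they miss things now and then, are a little off and sometimes report something else, mostly with a low value. They report only what shows in the picture. A call takes as long as a camera call. They do not tell look-alikes from the thing itself.
- robot.spot_in(camera, target): "centre" ([x, y, z] in m, in the coordinates of the camera as it stood for that picture, good to about 4 mm: the middle of the surface that is visible of it).
The state is a dict: "time": time; "joint_positions": joint angles; "qvel": joint speeds; "joint_torque": joint torques, N m; "tool_pos": TCP position; "ee_rot": TCP orientation; "wrist_force": force on the tool from outside, world axes, zero at the start; "wrist_torque": the same for the moment, N m; "width": finger opening in m.
Only numpy, scipy, OpenCV 4.12 (cv2) and the standard library are available. Lean on these libraries where they do the work, as an engineer would, in place of code of your own. Each camera call takes 0.05 s, during which the arm holds its last target.

## Working session

There is one attempt and no reset: what is moved stays moved. The work goes in short steps, Python scripts to look and compute and a tool call to move; the robot and the scene stay as the last step left them, time stands still between calls to the robot, and variables do not carry over. Pictures are saved under pics/ and viewed, and the job is handed in when it is done.

Besides the shell and the picture viewer there is one more tool, called after "Call:" by a JSON object that holds its "method" and its "body". arm_command: Moves the arm, as the interface text tells. Its arguments: {"type":"object","properties":{"series":{"type":"string"}},"required":["series"]}

```bash
ls; mkdir -p pics; python3 - <<'E'
from bench import robot
import cv2
o=robot.get_obs();print(o)
print(robot.tcp_to_grasp)
for n in ("top","side"):
    im=robot.snapshot(n);cv2.imwrite(f"pics/{n}0.png",im)
    print(n,robot.camera_params(n))
    for t in ("slide_box","hutch","flap","oil","white_box","mouse","tube_rack","dish"):
        print(t,[(round(d['score'],2),[round(float(v),3) for v in d['centre']]) for d in robot.spot_in(n,t)])
E
```

```text
pics
{'time': 0.0, 'joint_positions': array([-1.23811161e+00,  8.79179015e-02,  1.37221642e+00, -1.32973726e-05,
        1.68358925e+00, -1.03135977e-01]), 'qvel': array([ 0.00028266,  0.00111311,  0.00153027, -0.00028189,  0.00022765,
       -0.00222867]), 'joint_torque': array([-2.53974504e-04, -3.40187895e+01, -3.02429903e+01,  7.19114835e-02,
        3.30451818e-02, -1.67398503e-04]), 'tool_pos': array([ 0.23198244, -0.49809048,  0.20434364]), 'ee_rot': array([-1.57059009,  0.00212096, -1.1349769 ]), 'wrist_force': array([0.31551665, 0.10985095, 0.53739486]), 'wrist_torque': array([-0.05079336, -0.02071807, -0.01494141]), 'width': 0.09388238033128717}
0.0188
top {'fx': 503.4234399788433, 'fy': 503.4234399788433, 'cx': 303.74570772955553, 'cy': 198.28136907039797, 'distortion': array([-0.03433343,  0.        ,  0.        ,  0.        ,  0.        ]), 'extrinsics': array([[-1.98359507e-02,  9.80160905e-01, -1.97208356e-01,
         1.97816142e-01],
       [-9.99711001e-01, -1.67650673e-02,  1.72292631e-02,
        -1.07363045e-03],
       [ 1.35812387e-02,  1.97493121e-01,  9.80210
[... 755 characters left out ...]
1, -0.11854153,  0.42658997],
       [-0.1783619 ,  0.64863448, -0.73990563, -0.98838495],
       [-0.02320003,  0.74898211,  0.66218393,  0.99487054],
       [ 0.        ,  0.        ,  0.        ,  1.        ]])}
slide_box [(0.78, [0.052, -0.139, -1.312]), (0.74, [-0.197, 0.111, -1.576]), (0.73, [-0.027, 0.056, -1.385])]
hutch [(0.88, [0.087, 0.096, -1.463])]
flap [(0.52, [0.071, 0.126, -1.451])]
oil [(0.47, [-0.017, 0.158, -1.505])]
white_box [(0.7, [0.085, 0.096, -1.456]), (0.67, [-0.031, 0.247, -1.73])]
mouse [(0.7, [-0.087, -0.417, -0.989])]
tube_rack [(0.82, [-0.142, 0.214, -1.704]), (0.31, [-0.271, 0.21, -1.733])]
dish [(0.72, [0.068, 0.126, -1.453]), (0.64, [-0.274, 0.209, -1.729])]
```

View pics/top0.png

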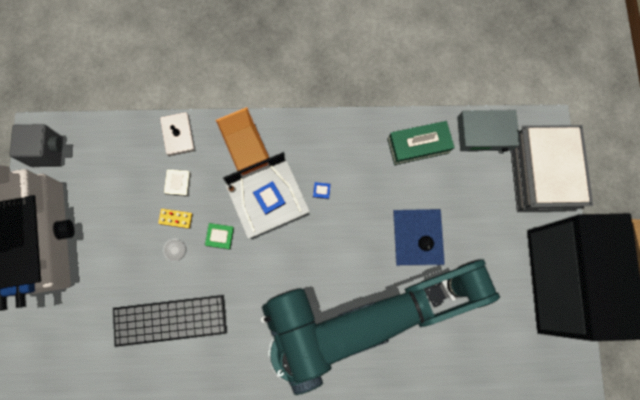

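View pics/side0.png

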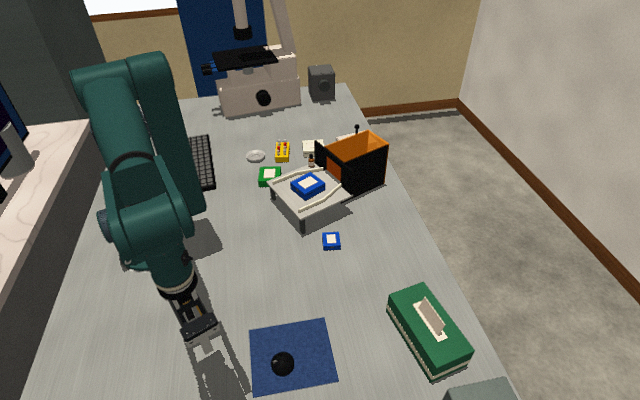

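Candidates for the slide box in the top picture are the blue box on the shelf at (269,197), the small blue one at (321,190) and the green one at (219,236). I choose the larger blue one on the shelf and will check it in close crops.

```bash
python3 - <<'E'
import cv2
a=cv2.imread("pics/top0.png")[100:250,205:345];cv2.imwrite("pics/topc.png",cv2.resize(a,None,fx=4,fy=4,interpolation=cv2.INTER_CUBIC))
a=cv2.imread("pics/side0.png")[115:255,240:400];cv2.imwrite("pics/sidec.png",cv2.resize(a,None,fx=4,fy=4,interpolation=cv2.INTER_CUBIC))
E
```

```text
(no output)
```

View pics/topc.png

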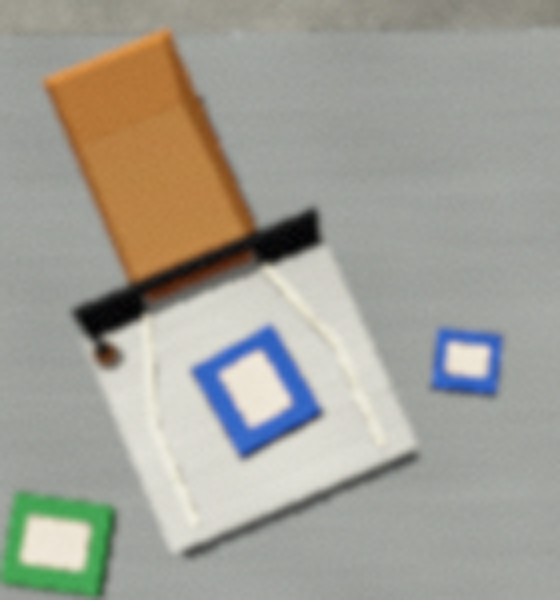

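View pics/sidec.png

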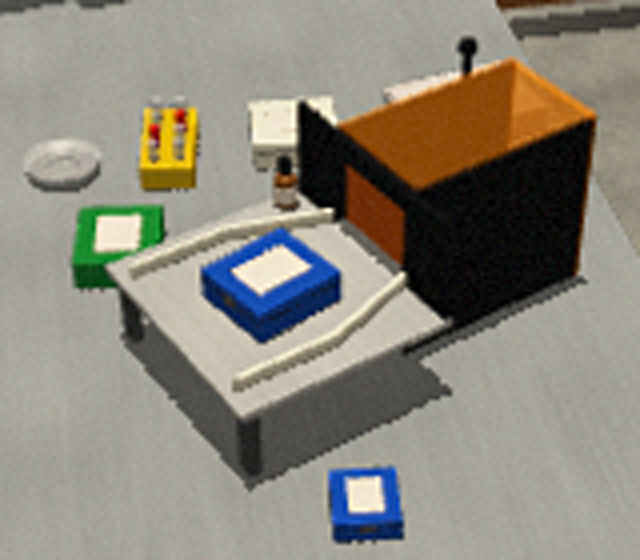

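```bash
cat > h.py <<'E'
import numpy as np, cv2
from scipy.optimize import least_squares
from bench import robot
def proj(P,cam):
    c=robot.camera_params(cam) if isinstance(cam,str) else cam
    E=np.array(c['extrinsics']);K=np.array([[c['fx'],0,c['cx']],[0,c['fy'],c['cy']],[0,0,1]])
    p=(np.atleast_2d(P)-E[:3,3])@E[:3,:3]; p=p*[1,-1,-1]
    return cv2.projectPoints(p,np.zeros(3),np.zeros(3),K,np.array(c['distortion']))[0].reshape(-1,2)
def T(q,P):
    c,s=np.cos(q[2]),np.sin(q[2]);P=np.atleast_2d(P)
    return np.c_[q[0]+c*P[:,0]-s*P[:,1],q[1]+s*P[:,0]+c*P[:,1],P[:,2]]
def fit(obs,q0):
    def r(q): return np.concatenate([(proj(T(q,P),cam)-uv).ravel() for cam,P,uv in obs])
    s=least_squares(r,q0,loss='soft_l1');return s.x,r(s.x).reshape(-1,2)
E
python3 - <<'E'
from h import *
t=lambda a:(np.array(a)+.5)/4-.5+[205,100]
s=lambda a:(np.array(a)+.5)/4-.5+[240,115]
for name,cams in (("both","ts"),("top","t"),("side","s")):
    o=[]
    if 't' in cams:o.append(("top",np.array([[-.225,.125,.085],[-.225,-.125,.085],[-.212,.094,.099],[-.212,-.094,.099]]),t([[178,553],[416,455],[196,524],[381,443]])))
    if 's' in cams:o.append(("side",np.array([[-.225,.125,.085],[-.225,-.125,.085],[-.212,.094,.099],[-.212,-.094,.099]]),s([[108,265],[245,415],[134,270],[237,382]])))
    print(name,*fit(o,[.6,.1,.4]))
    B=[]
    C=np.array([[.048,.044,.034],[.048,-.044,.034],[-.048,-.044,.034],[-.048,.044,.034]])+[0,0,.085]
    if 't' in cams:B.append(("top",C,t([[193,370],[272,327],[322,410],[244,457]])))
    if 's' in cams:B.append(("side",C,s([[279,230],[342,277],[264,316],[203,279]])))
    print("box",*fit(B,[.5,.1,.4]))
E
```

```text
both [0.68415827 0.14879452 0.39847287] [[-1.15398554 -0.3940214 ]
 [ 0.6331565  -2.61474459]
 [ 0.35077936 -0.16101881]
 [ 0.48677403 -0.09636608]
 [-0.53544727  0.24506758]
 [-0.4985285   0.5294023 ]
 [-0.50767887 -0.92359667]
 [-0.18465712 -0.83692815]]
box [0.5743352  0.09393105 0.53126563] [[-0.1764012  -0.01847742]
 [ 0.37805878 -1.25836613]
 [ 1.16918522 -0.51126947]
 [ 0.26248842 -0.05695475]
 [ 0.05544034 -0.43471098]
 [-0.06426765 -1.33871479]
 [-0.94814925  0.47959343]
 [-1.0960473  -1.89123033]]
top [0.68247921 0.14811405 0.39077423] [[-1.50095693e+00  1.42309543e-03]
 [ 5.06404787e-01 -1.76643320e+00]
 [ 5.28006400e-02  2.83105579e-01]
 [ 3.54914075e-01  6.90012599e-01]]
box [0.5727801  0.0953967  0.51796321] [[-0.50084401  0.17838786]
 [ 0.21580093 -0.80251999]
 [ 0.71225544  0.12684872]
 [-0.36247734  0.31952794]]
side [0.68578293 0.14662573 0.39548181] [[-0.05629808  0.41209227]
 [-0.12603131  0.8283704 ]
 [-0.03345665 -0.73955258]
 [ 0.21095427 -0.55374444]]
box [0.57529632 0.08875795 0.55703627] [[ 0.09575593  0.33016115]
 [ 0.47855731 -0.78698262]
 [ 0.03406009  1.40789989]
 [-0.68041211 -0.76070502]]
```

Both crops agree. The larger blue box stands on the shelf, yawed about 8° to the hutch and about 7 mm right of centre. The other blue one is smaller and on the table, and the third is green. I will move above the shelf front, lifted, and look with the wrist camera.

Call:
{"method": "arm_command", "body": {"series": "0 0 0 -0.03 -0.015 0.035 0.06; 0 0 0 -0.03 -0.015 0.035 0.06; 0 0 0 -0.03 -0.015 0.035 0.06; 0 0 0 -0.03 -0.015 0.035 0.06; 0 0 0 -0.03 -0.015 0.035 0.06; 0 0 0 -0.03 -0.015 0.035 0.06; 0 0 0 -0.03 -0.015 0.035 0.06; 0 0 0 -0.03 -0.01 0.035 0.06; 0 0 0 -0.03 0 0.035 0.06; 0 0 0 -0.03 0 0.035 0.06; 0 0 0 -0.03 0 0.035 0.06; 0 0 0 -0.03 0 0.035 0.06"}}

```text
time: 2.1
tool_pos: [0.4684, 0.018, 0.3271]
ee_rot: [-1.561, -0.002, -1.148]
wrist_force: [0.2, -1.0, -0.3]
width: 0.0599
```

```bash
python3 - <<'E'
from h import *
c=robot.camera_params("wrist");im=robot.snapshot("wrist");cv2.imwrite("pics/w1.png",im)
np.save("w1.npy",c,allow_pickle=True)
print(np.round(c['extrinsics'],3),c['fx'],c['distortion'])
o=robot.get_obs();print(o['tool_pos'],o['joint_positions'].round(3))
E
```

```text
[[ 0.41   0.885  0.222  0.533]
 [-0.912  0.397  0.102  0.048]
 [ 0.003 -0.244  0.97   0.508]
 [ 0.     0.     0.     1.   ]] 294.7345607518829 [-0.04860306  0.          0.          0.          0.        ]
[0.47025045 0.02445206 0.32623975] [-0.075 -0.09   1.31   0.009  1.912  1.067]
```

View pics/w1.png

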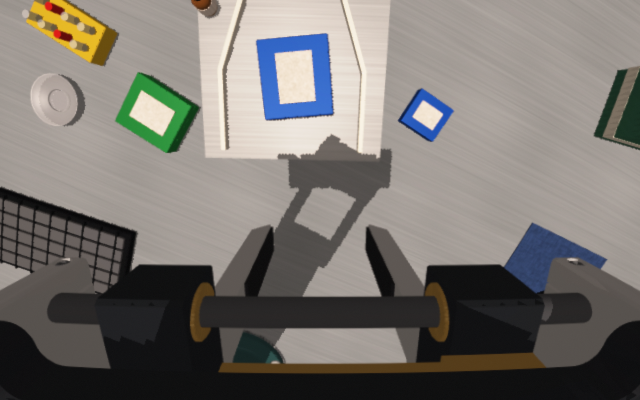

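The wrist picture shows the shelf's front edge at (206,157) to (381,158), the rails at (224,150) and (363,150), and the box at about (295,77) with a slight yaw. I zoom in to fit it.

```bash
python3 - <<'E'
import cv2
a=cv2.imread("pics/w1.png")[0:165,195:395];cv2.imwrite("pics/w1c.png",cv2.resize(a,None,fx=3.6,fy=3.6,interpolation=cv2.INTER_CUBIC))
E
```

```text
(no output)
```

View pics/w1c.png

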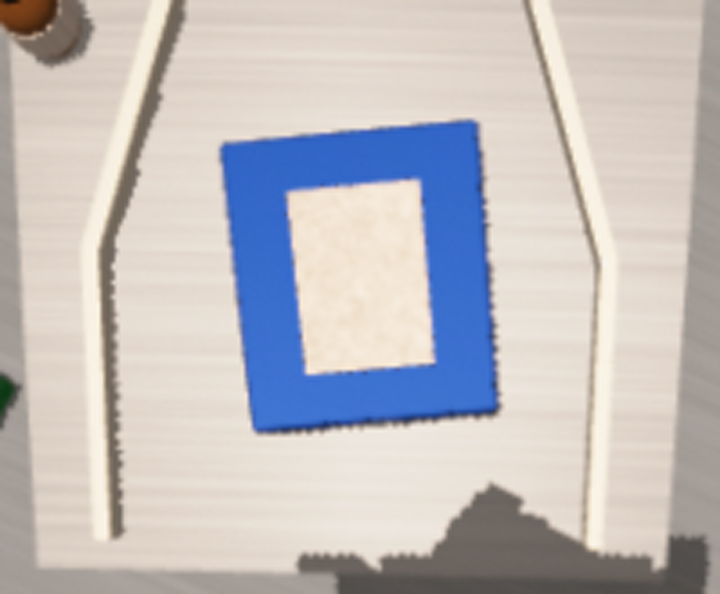

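```bash
python3 - <<'E'
from h import *
c=np.load("w1.npy",allow_pickle=True).item()
w=lambda a:(np.array(a)+.5)/3.6-.5+[195,0]
H=[(c,np.array([[-.225,.125,.085],[-.225,-.125,.085],[-.212,.094,.099],[-.212,-.094,.099],[-.107,.091,.099],[-.107,-.091,.099]]),w([[38,568],[668,573],[103,539],[596,550],[100,245],[596,260]]))]
q,r=fit(H,[.684,.148,.396]);print(q,r.round(2).tolist())
C=np.array([[.048,.044,.034],[.048,-.044,.034],[-.048,-.044,.034],[-.048,.044,.034]])+[0,0,.085]
b,r=fit([(c,C,w([[221,143],[478,120],[497,411],[256,432]]))],[.57,.09,.5]);print(b,r.round(2).tolist())
h=np.array([.684,.148,.396])
for hh in(q,h):
    d=b[:2]-hh[:2];cc,s=np.cos(hh[2]),np.sin(hh[2]);print("box in hutch",cc*d[0]+s*d[1],-s*d[0]+cc*d[1],b[2]-hh[2])
E
```

```text
[0.68209587 0.15007494 0.40109521] [[0.41, -0.13], [-0.68, 1.86], [0.2, -0.08], [-0.38, -0.5], [-0.56, 0.6], [1.39, -0.99]]
[0.57429714 0.09724148 0.50312502] [[-0.46, -0.1], [0.46, -0.35], [0.84, 0.25], [-0.86, 0.3]]
box in hutch -0.119870778452719 -0.0065527595610151215 0.10202981657993254
box in hutch -0.12079223720591395 -0.004514593532447354 0.10712502235108146
```

Call:
{"method": "arm_command", "body": {"series": "0 0.024 0 0 0 0 0.06; 0.14 0 0 0 0 0 0.06; 0.14 0 0 0 0 0 0.06; 0.14 0 0 0 0 0 0.06; 0.14 0 0 0 0 0 0.06; 0.14 0 0 0 0 0 0.06; 0.05 0 0 0 0 0 0.06; 0 0 0 0 0 0 0.06"}}

```text
time: 2.95
tool_pos: [0.4726, 0.0294, 0.3222]
ee_rot: [-0.786, 0.001, -1.153]
wrist_force: [0.1, -0.3, -0.5]
width: 0.0597
```

```bash
cat >> h.py <<'E'
from scipy.spatial.transform import Rotation as Ro
HU=np.array([.683,.149,.399])
def status(tgt=None,lean=.75,yaw=None):
    o=robot.get_obs();R=Ro.from_euler('xyz',o['ee_rot']).as_matrix();p=o['tool_pos'];c,s=np.cos(HU[2]),np.sin(HU[2])
    Rh=np.array([[c,-s,0],[s,c,0],[0,0,1]])
    ph=Rh.T@(p-[*HU[:2],0]);print("t",round(o['time'],2),"tcp hutch",ph.round(4),"F",(Rh.T@o['wrist_force']).round(1),"w",round(o['width'],4),"q",o['joint_positions'].round(2))
    Rt=Ro.from_euler('z',HU[2]-np.pi/2).as_matrix()@Ro.from_euler('x',-np.pi/2+lean).as_matrix()
    print("rotvec needed",Ro.from_matrix(R.T@Rt).as_rotvec().round(3))
    print("fwd dir in tool",(R.T@Rh[:,0]).round(3),"up",(R.T@Rh[:,2]).round(3),"left",(R.T@Rh[:,1]).round(3))
    if tgt is not None: print("shift needed",(R.T@Rh@(np.array(tgt)-ph)).round(4))
E
python3 -c "
from h import *
status([-.225,-.004,.15])"
```

```text
t 2.95 tcp hutch [-0.2403 -0.0285  0.3222] F [-0.  -0.3 -0.5] w 0.0597 q [-0.5  -0.61  1.88  0.61  1.37  0.68]
rotvec needed [-0.035  0.012 -0.014]
fwd dir in tool [0.018 0.706 0.708] up [-0.001 -0.708  0.707] left [-1.     0.014  0.012]
shift needed [-0.024   0.133  -0.1105]
```

Call:
{"method": "arm_command", "body": {"series": "-0.03 0.012 -0.014 -0.012 0.04 -0.03 0.06; 0 0 0 -0.012 0.035 -0.03 0.06; 0 0 0 0 0.03 -0.03 0.06; 0 0 0 0 0.02 -0.02 0.06; 0 0 0 0 0 0 0.06"}}

```text
time: 3.45
tool_pos: [0.4717, 0.0522, 0.1586]
ee_rot: [-0.816, -0.01, -1.173]
wrist_force: [-0.3, -0.2, 0.2]
width: 0.0603
```

```bash
python3 -c "
from h import *
status([-.225,-.004,.1])
cv2.imwrite('pics/s2.png',robot.snapshot('side')[60:300,180:420].repeat(2,0).repeat(2,1))"
```

```text
t 3.45 tcp hutch [-0.2323 -0.0071  0.1586] F [-0.4 -0.   0.2] w 0.0603 q [-0.38 -0.6   2.19  0.58  1.04  0.62]
rotvec needed [-0.004  0.006  0.008]
fwd dir in tool [-0.001  0.685  0.729] up [ 0.01  -0.729  0.685] left [-1.    -0.008  0.006]
shift needed [-0.0037  0.0477 -0.0348]
```

View pics/s2.png

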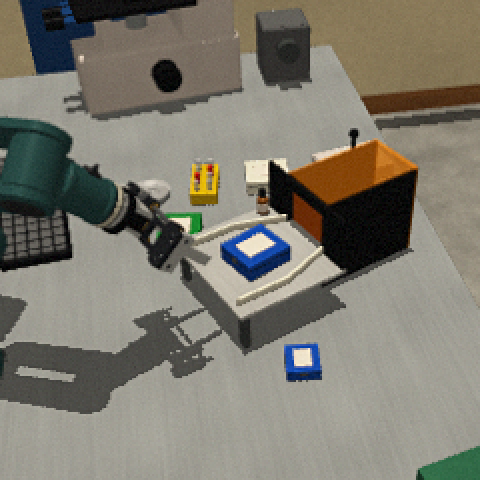

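Call:
{"method": "arm_command", "body": {"series": "0 0 0 -0.002 0.027 -0.013 0.06; 0 0 0 -0.002 0.025 -0.012 0.06; 0 0 0 0 0.004 -0.004 0.06; 0 0 0 0 0 0 0.06"}}

```text
time: 3.9
tool_pos: [0.4968, 0.0599, 0.1144]
ee_rot: [-0.797, -0.025, -1.173]
wrist_force: [0.1, 0.3, -0.4]
width: 0.06
```

```bash
python3 -c "
from h import *
status([-.19,-.005,.098])
c=robot.camera_params('wrist');np.save('w2.npy',c,allow_pickle=True)
cv2.imwrite('pics/w2.png',robot.snapshot('wrist'))"
```

```text
t 3.9 tcp hutch [-0.2062 -0.0097  0.1144] F [ 0.2  0.3 -0.4] w 0.06 q [-0.32 -0.49  2.23  0.63  0.86  0.56]
rotvec needed [-0.023  0.016  0.019]
fwd dir in tool [-0.001  0.698  0.716] up [ 0.025 -0.715  0.698] left [-1.    -0.018  0.017]
shift needed [-0.0051  0.0229  0.0002]
```

View pics/w2.png

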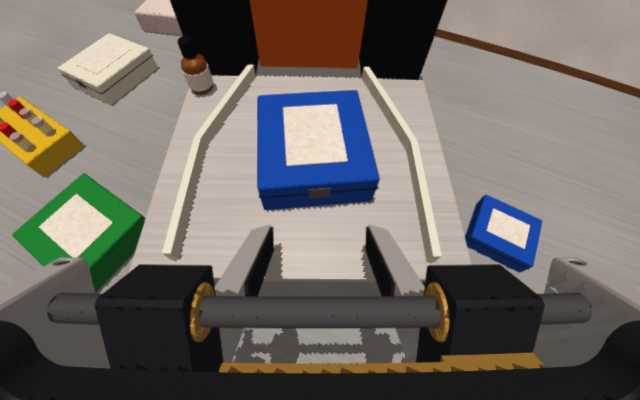

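Call:
{"method": "arm_command", "body": {"series": "-0.023 0.016 0.019 -0.003 0.012 0 0.06; 0 0 0 -0.002 0.009 0 0.06; 0 0 0 0 0.002 0 0.06; 0 0 0 0 0 0 0.06"}}

```text
time: 4.35
tool_pos: [0.5149, 0.0687, 0.1075]
ee_rot: [-0.809, -0.009, -1.173]
wrist_force: [-0.5, -0.1, 0.7]
width: 0.0602
```

```bash
python3 -c "
from h import *
status([-.18,-.005,.098])
c=np.load('w2.npy',allow_pickle=True).item()
P=np.array([[0,.053,.088],[0,-.053,.088],[-.212,.094,.099],[-.212,-.094,.099],[-.107,.091,.099],[-.107,-.091,.099]])
uv=np.array([[258,67],[361,68],[169,252],[435,255],[199,139],[413,140]])
print(*fit([(c,P,uv)],HU))
"
```

```text
t 4.35 tcp hutch [-0.1861 -0.0087  0.1075] F [-0.5  0.1  0.7] w 0.0602 q [-0.27 -0.42  2.2   0.62  0.82  0.59]
rotvec needed [-0.012  0.005  0.007]
fwd dir in tool [-0.001  0.691  0.723] up [ 0.009 -0.723  0.691] left [-1.    -0.007  0.005]
shift needed [-0.0037  0.0111 -0.0021]
[0.68268262 0.14943428 0.39697527] [[ 1.96653787  1.42073604]
 [-3.5210222   2.42110956]
 [-1.89089014  0.21199443]
 [ 2.43844516 -0.08112511]
 [ 2.36703273 -2.94696063]
 [-2.53540931 -0.50641518]]
```

Call:
{"method": "arm_command", "body": {"series": "-0.012 0.005 0.007 -0.003 0.005 -0.007 0.06; 0 0 0 0 0.003 -0.003 0.06; 0 0 0 0 0 0 0.06"}}

```text
time: 4.65
tool_pos: [0.5118, 0.0706, 0.0949]
ee_rot: [-0.82, -0.001, -1.172]
wrist_force: [1.1, 0.7, -0.3]
width: 0.0598
```

```bash
python3 -c "
from h import *
status([-.18,-.005,.098])"
```

```text
t 4.65 tcp hutch [-0.1882 -0.0057  0.0949] F [ 1.3  0.2 -0.3] w 0.0598 q [-0.27 -0.4   2.21  0.62  0.81  0.58]
rotvec needed [-0.001  0.001  0.001]
fwd dir in tool [0.    0.682 0.731] up [ 0.001 -0.731  0.682] left [-1.    -0.001  0.001]
shift needed [-0.0007  0.0033  0.0081]
```

Call:
{"method": "arm_command", "body": {"series": "0 0 0 0 0.006 0.009 0.06; 0 0 0 0 0.006 0.008 0.06; 0 0 0 0 0.007 0.0073 0.06; 0 0 0 0 0.007 0.0073 0.06; 0 0 0 0 0.007 0.0073 0.06; 0 0 0 0 0.007 0.0073 0.06"}}

```text
time: 5.25
tool_pos: [0.5726, 0.0962, 0.0972]
ee_rot: [-0.82, -0.001, -1.173]
wrist_force: [0.1, -1.0, 0.2]
width: 0.0599
```

```bash
python3 -c "
from h import *
status([-.08,-.003,.098])
cv2.imwrite('pics/w3.png',robot.snapshot('wrist'))"
```

```text
t 5.25 tcp hutch [-0.1222 -0.0058  0.0972] F [-0.3 -1.   0.2] w 0.0599 q [-0.15 -0.24  2.09  0.58  0.7   0.68]
rotvec needed [-0.001  0.     0.001]
fwd dir in tool [-0.001  0.683  0.731] up [ 0.001 -0.731  0.683] left [-1.    -0.001  0.   ]
shift needed [-0.0028  0.0282  0.0314]
```

View pics/w3.png

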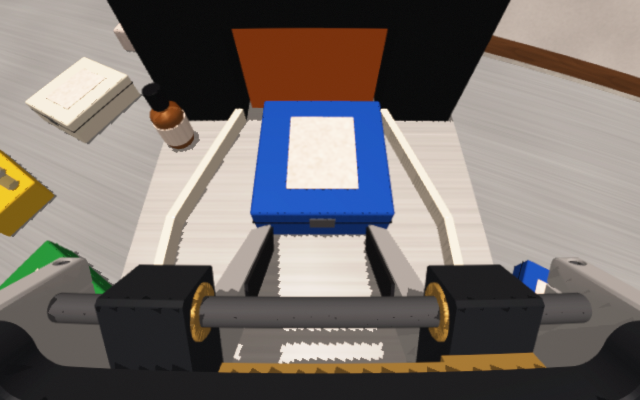

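The box is now square to the hand. It sits about 6 mm right of the opening's centre: front edge centre at column 323, rail ends centred at column 312. I push on with a small drift to the left.

Call:
{"method": "arm_command", "body": {"series": "0 0 0 -0.001 0.0068 0.0073 0.06; 0 0 0 -0.001 0.0068 0.0073 0.06; 0 0 0 -0.001 0.0068 0.0073 0.06; 0 0 0 -0.001 0.0068 0.0073 0.06; 0 0 0 -0.001 0.0068 0.0073 0.06; 0 0 0 -0.001 0.0068 0.0073 0.06"}}

```text
time: 5.9
tool_pos: [0.6306, 0.1276, 0.0971]
ee_rot: [-0.82, -0.001, -1.173]
wrist_force: [-0.6, -0.6, -0.5]
width: 0.0597
```

```bash
python3 -c "
from h import *
status([0.005,0,.099])
cv2.imwrite('pics/w4.png',robot.snapshot('wrist'))"
```

```text
t 5.9 tcp hutch [-0.0566  0.0006  0.0971] F [-0.8 -0.4 -0.5] w 0.0597 q [-0.05 -0.09  1.96  0.53  0.63  0.79]
rotvec needed [-0.001 -0.     0.001]
fwd dir in tool [-0.001  0.683  0.731] up [ 0.001 -0.731  0.683] left [-1.    -0.001 -0.   ]
shift needed [0.0006 0.0406 0.0463]
```

View pics/w4.png

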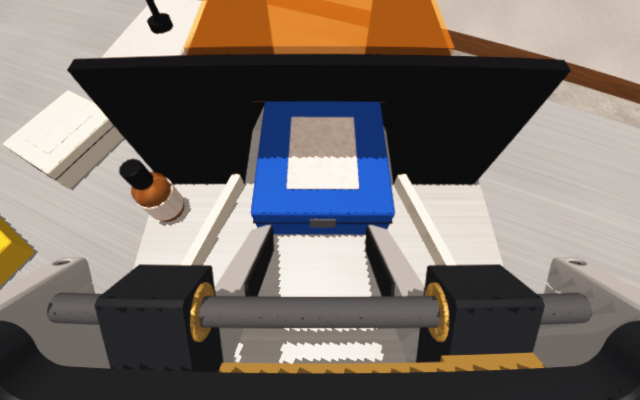

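Call:
{"method": "arm_command", "body": {"series": "0 0 0 0 0.0068 0.0075 0.06; 0 0 0 0 0.0068 0.0075 0.06; 0 0 0 0 0.0068 0.0075 0.06; 0 0 0 0 0.0068 0.0075 0.06; 0 0 0 0 0.0068 0.0075 0.06"}}

```text
time: 6.45
tool_pos: [0.6817, 0.1492, 0.0979]
ee_rot: [-0.819, -0.0, -1.173]
wrist_force: [-0.7, -0.1, 0.4]
width: 0.0597
```

```bash
python3 -c "
from h import *
status([0.005,0,.099])
cv2.imwrite('pics/w5.png',robot.snapshot('wrist'))"
```

```text
t 6.45 tcp hutch [-0.0011  0.0007  0.0979] F [-0.7  0.1  0.4] w 0.0597 q [-0.    0.03  1.84  0.48  0.61  0.87]
rotvec needed [-0.002 -0.001  0.001]
fwd dir in tool [-0.001  0.683  0.731] up [ 0.    -0.731  0.683] left [-1.    -0.001 -0.001]
shift needed [0.0007 0.0034 0.0052]
```

View pics/w5.png

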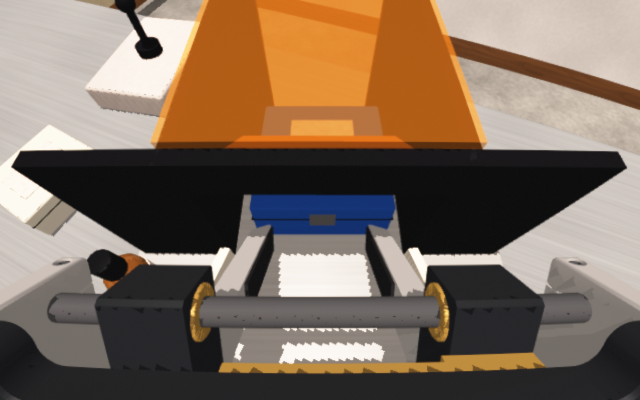

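Call:
{"method": "arm_command", "body": {"series": "0 0 0 0 0.0055 0.006 0.06; 0 0 0 0 0.005 0.0055 0.06; 0 0 0 0 0 0 0.06"}}

```text
time: 6.8
tool_pos: [0.6992, 0.1563, 0.0989]
ee_rot: [-0.817, -0.001, -1.173]
wrist_force: [-1.1, -0.1, -0.5]
width: 0.0601
```

```bash
python3 -c "
from h import *
status([0.005,0,.099])
cv2.imwrite('pics/w6.png',robot.snapshot('wrist'))"
```

```text
t 6.8 tcp hutch [0.0178 0.0004 0.0989] F [-1.1  0.3 -0.5] w 0.0601 q [0.01 0.07 1.8  0.47 0.6  0.89]
rotvec needed [-0.003 -0.001  0.001]
fwd dir in tool [-0.001  0.684  0.729] up [ 0.001 -0.729  0.684] left [-1.    -0.001 -0.   ]
shift needed [ 0.0004 -0.0088 -0.0092]
```

View pics/w6.png

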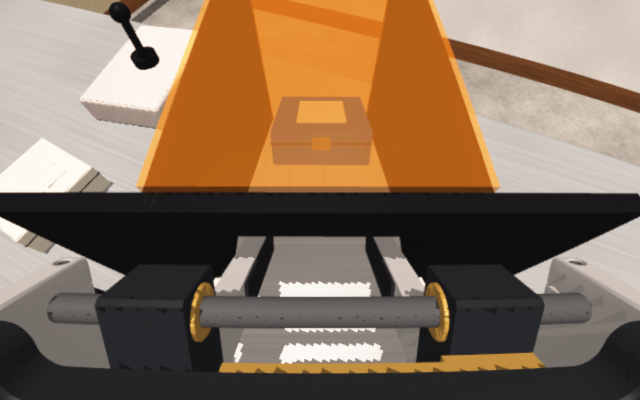

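The box has gone down the chute and shows through the amber roof at (320,130). I draw back level.

Call:
{"method": "arm_command", "body": {"series": "0 0 0 0 -0.007 -0.0073 0.06; 0 0 0 0 -0.0103 -0.011 0.06; 0 0 0 0 -0.0103 -0.011 0.06; 0 0 0 0 -0.0103 -0.011 0.06; 0 0 0 0 -0.0103 -0.011 0.06; 0 0 0 0 -0.0103 -0.011 0.06; 0 0 0 0 -0.0103 -0.011 0.06; 0 0 0 0 -0.0103 -0.011 0.06; 0 0 0 0 -0.011 -0.01 0.06; 0 0 0 0 -0.012 -0.009 0.06; 0 0 0 0 -0.012 -0.008 0.06; 0 0 0 0 0 0 0.06"}}

```text
time: 8.05
tool_pos: [0.5362, 0.0905, 0.1029]
ee_rot: [-0.82, -0.001, -1.174]
wrist_force: [-0.5, -0.2, 0.1]
width: 0.06
```

```bash
python3 -c "
from h import *
status()
cv2.imwrite('pics/w7.png',robot.snapshot('wrist'))
im=robot.snapshot('side');cv2.imwrite('pics/s7.png',im[100:260,220:420].repeat(3,0).repeat(3,1))
im=robot.snapshot('top');cv2.imwrite('pics/t7.png',im[100:280,140:340].repeat(3,0).repeat(3,1))
"
```

```text
t 8.05 tcp hutch [-0.158   0.0032  0.1029] F [-0.5 -0.   0.1] w 0.06 q [-0.19 -0.34  2.15  0.58  0.76  0.68]
rotvec needed [-0.001 -0.001  0.002]
fwd dir in tool [-0.002  0.682  0.731] up [ 0.001 -0.731  0.682] left [-1.    -0.002 -0.001]
```

View pics/w7.png

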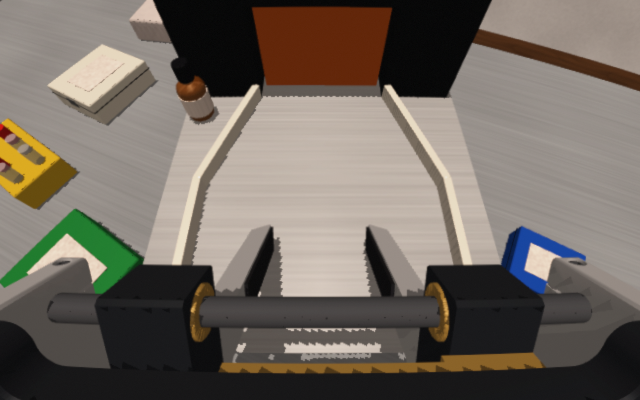

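View pics/s7.png

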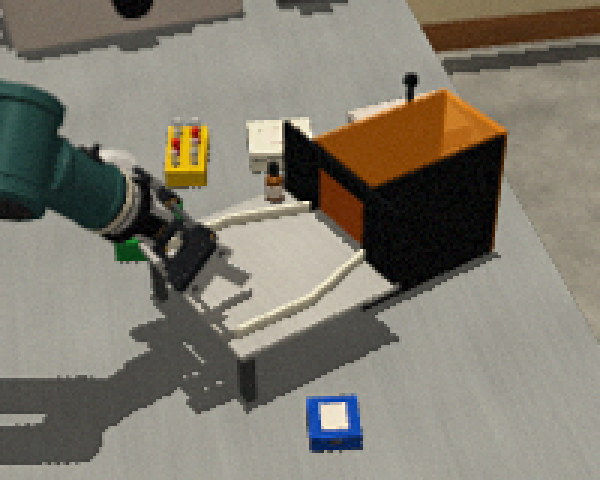

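View pics/t7.png

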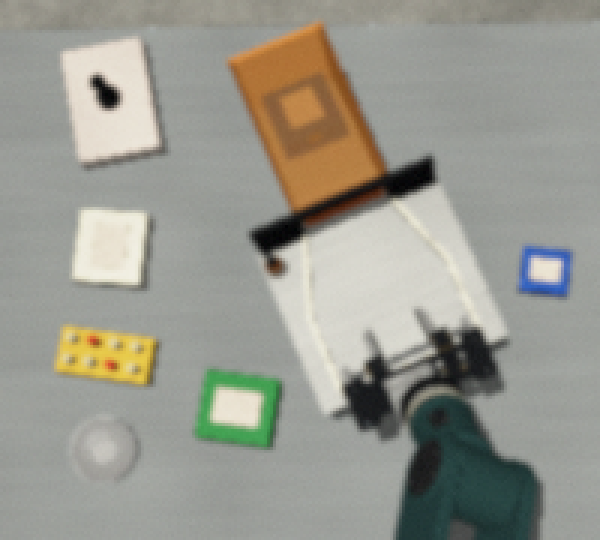

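The flap hangs across the opening and the box lies on the chute at (305,115) in the top crop. I let it settle for a second, then measure the box and check that the flap is still.

Call:
{"method": "arm_command", "body": {"series": "0 0 0 0 -0.01 0 0.06; 0 0 0 0 0 0 0.06; 0 0 0 0 0 0 0.06; 0 0 0 0 0 0 0.06; 0 0 0 0 0 0 0.06; 0 0 0 0 0 0 0.06; 0 0 0 0 0 0 0.06; 0 0 0 0 0 0 0.06; 0 0 0 0 0 0 0.06; 0 0 0 0 0 0 0.06; 0 0 0 0 0 0 0.06; 0 0 0 0 0 0 0.06"}}

```text
time: 9.4
tool_pos: [0.5317, 0.089, 0.1102]
ee_rot: [-0.821, 0.001, -1.171]
wrist_force: [-0.3, -0.4, -0.6]
width: 0.06
```

```bash
cat > fin.py <<'E'
from h import *
status()
w=robot.snapshot('wrist');t=robot.snapshot('top')
t0=cv2.imread('pics/top0.png')
# diff of bystander region
d=cv2.absdiff(t,t0).max(2);print("top diff bystanders (left cluster)",d[110:265,150:203].max(),"mouse",d[205:265,395:440].max(),"bottle",d[180:195,225:240].max())
import os
if os.path.exists('pics/w8.png'):
    dd=cv2.absdiff(w,cv2.imread('pics/w8.png')).max(2);print("wrist diff vs prev flap",dd[0:100,240:410].max(),"roi mean",dd[0:100,240:410].mean())
    dt=cv2.absdiff(t,cv2.imread('pics/t8.png')).max(2);print("top box diff",dt[105:165,215:270].max())
cv2.imwrite('pics/w8.png',w);cv2.imwrite('pics/t8.png',t)
c=robot.camera_params('top');E=c['extrinsics']
# box top centre px in t7 crop ~ (306,116)
uv=(np.array([[[306.,116.]]])+.5)/3-.5+[140,100]
K=np.array([[c['fx'],0,c['cx']],[0,c['fy'],c['cy']],[0,0,1]])
n=cv2.undistortPoints(uv,K,c['distortion']).ravel();r=E[:3,:3]@np.array([n[0],-n[1],-1])
for z in (.04,.07,.1):
    p=E[:3,3]+r*(z-E[2,3])/r[2];q=p[:2]-HU[:2];cc,s=np.cos(HU[2]),np.sin(HU[2]);print(z,cc*q[0]+s*q[1],-s*q[0]+cc*q[1])
E
python3 fin.py
```

```text
t 9.4 tcp hutch [-0.1627  0.0035  0.1102] F [-0.4 -0.3 -0.6] w 0.06 q [-0.2  -0.36  2.15  0.57  0.79  0.68]
rotvec needed [ 0.001 -0.    -0.001]
fwd dir in tool [0.    0.681 0.732] up [-0.001 -0.732  0.681] left [-1.     0.001 -0.   ]
top diff bystanders (left cluster) 11 mouse 19 bottle 9
0.04 0.15745847256416254 -0.003610164882202768
0.07 0.14706228712764247 -0.0027660699574005854
0.1 0.13666610169112228 -0.001921975032598347
```

Call:
{"method": "arm_command", "body": {"series": "0 0 0 0 0 0 0.06; 0 0 0 0 0 0 0.06; 0 0 0 0 0 0 0.06"}}

```text
time: 9.8
tool_pos: [0.5318, 0.089, 0.1102]
ee_rot: [-0.821, 0.001, -1.171]
wrist_force: [0.1, 0.1, 0.0]
width: 0.0598
```

```bash
python3 fin.py
```

```text
t 9.8 tcp hutch [-0.1627  0.0034  0.1102] F [0.2 0.1 0. ] w 0.0598 q [-0.2  -0.36  2.15  0.57  0.79  0.68]
rotvec needed [ 0.    -0.    -0.001]
fwd dir in tool [0.    0.681 0.732] up [-0.001 -0.732  0.681] left [-1.     0.001 -0.   ]
top diff bystanders (left cluster) 11 mouse 15 bottle 9
wrist diff vs prev flap 51 roi mean 1.4390588235294117
top box diff 8
0.04 0.15745847256416254 -0.003610164882202768
0.07 0.14706228712764247 -0.0027660699574005854
0.1 0.13666610169112228 -0.001921975032598347
```

View pics/w8.png

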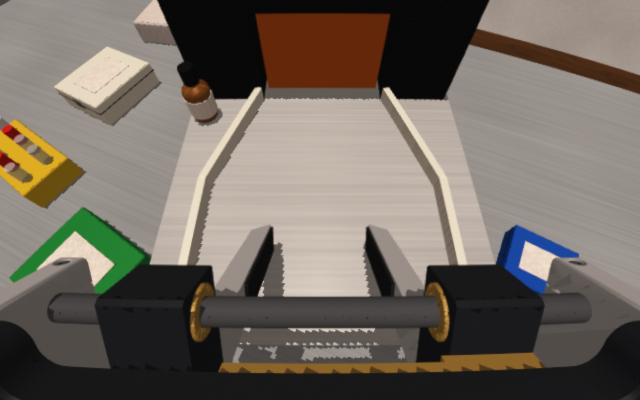

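The box is at rest about 150 mm past the flap line and the bystanders are unchanged. The flap edge pixels still differ a little between pictures, so I wait longer and recheck for any swing.

Call:
{"method": "arm_command", "body": {"series": "0 0 0 0 0 0 0.06; 0 0 0 0 0 0 0.06; 0 0 0 0 0 0 0.06; 0 0 0 0 0 0 0.06; 0 0 0 0 0 0 0.06; 0 0 0 0 0 0 0.06; 0 0 0 0 0 0 0.06; 0 0 0 0 0 0 0.06; 0 0 0 0 0 0 0.06; 0 0 0 0 0 0 0.06; 0 0 0 0 0 0 0.06; 0 0 0 0 0 0 0.06"}}

```text
time: 11.1
tool_pos: [0.5317, 0.089, 0.1103]
ee_rot: [-0.821, 0.001, -1.171]
wrist_force: [1.2, -0.4, -0.1]
width: 0.06
```

Call:
{"method": "arm_command", "body": {"series": "0 0 0 0 0 0 0.06; 0 0 0 0 0 0 0.06; 0 0 0 0 0 0 0.06; 0 0 0 0 0 0 0.06; 0 0 0 0 0 0 0.06; 0 0 0 0 0 0 0.06; 0 0 0 0 0 0 0.06; 0 0 0 0 0 0 0.06; 0 0 0 0 0 0 0.06; 0 0 0 0 0 0 0.06; 0 0 0 0 0 0 0.06; 0 0 0 0 0 0 0.06"}}

```text
time: 12.3
tool_pos: [0.5317, 0.089, 0.1102]
ee_rot: [-0.821, 0.001, -1.171]
wrist_force: [0.2, -0.1, 0.4]
width: 0.06
```

```bash
python3 - <<'E'
from h import *
# flap lower edge row (subpixel) over successive frames: red->grey transition in columns 290-360
for i in range(8):
    w=robot.snapshot('wrist').astype(float)
    p=(w[60:105,290:360,2]-w[60:105,290:360,0]).mean(1); k=np.argmax(p<p[:10].mean()/2)
    m=p[:10].mean()/2; print(round(robot.get_obs()['time'],2),60+k-1+(p[k-1]-m)/(p[k-1]-p[k]))
E
python3 fin.py
```

```text
12.35 87.5427705075008
12.4 87.54350128369705
12.45 87.54164002557545
12.5 87.54384197056942
12.55 87.54439117929051
12.6 87.54373798846893
12.65 87.54342738057069
12.7 87.5448595146871
t 12.7 tcp hutch [-0.1627  0.0034  0.1103] F [ 0.  -0.8 -0.7] w 0.0599 q [-0.2  -0.36  2.15  0.57  0.79  0.68]
rotvec needed [ 0.    -0.    -0.001]
fwd dir in tool [0.    0.681 0.732] up [-0.001 -0.732  0.681] left [-1.     0.001 -0.   ]
top diff bystanders (left cluster) 11 mouse 17 bottle 10
wrist diff vs prev flap 10 roi mean 1.239470588235294
top box diff 8
0.04 0.15745847256416254 -0.003610164882202768
0.07 0.14706228712764247 -0.0027660699574005854
0.1 0.13666610169112228 -0.001921975032598347
```

The flap is still, its edge steady to 0.003 px over 0.35 s. The box is still and the hand is clear, so I hand in.

```bash
python3 -c "
from bench import robot
robot.close_job()"
```

```text
the job is handed in; nothing more can be done
```

I pushed the larger blue slide box with both fingertips, set 60 mm apart and the hand leaned back about 43°. It squared itself on the fingers, went in through the flap and slid down the chute. I then drew back level, the flap swung shut, and I handed in at about 12.7 s of the allowed 51 s.

Last checks before handing in:
- **Box:** it lay at rest and upright on the chute, about 150 mm past the flap line and about 3 mm off centre. This is an estimate from the top camera looking through the amber roof. I took the box's height as 40 to 100 mm and did not measure it or the tilt.
- **Flap:** it hung shut and still, with its lower edge steady to a few thousandths of a pixel. I judged the closing from the picture and did not measure the angle. At 9.8 s the flap region still differed slightly between two pictures, so I waited about 2.5 s more, and by then it had settled.
- **Bystanders:** the top pictures show no change beyond noise for the white box, tube rack, dish, mouse and bottle.
- **Hand:** it was clear of everything, with wrist forces at about noise level, 1 N or less.

No check failed. The pose fits from the top, side and wrist cameras agreed to within about 4 mm for the hutch. For the box they differed more before the push, by up to about 8 mm and 3° of yaw, and I went by the wrist camera.

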